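# Tip two transformers to find the stamped one and push it to the dispatch rail

## Task

Two mains transformers stand on the bench, and only one of them has passed its test: it bears a round green stamp on its underside. Tip each of them over backwards, away from you, until it lies on its back and shows you its underside; once both are down, push the stamped one, still lying on its back, along the bench until its top end is flush and square against the aluminium rail of the dispatch line. Leave the other one lying on its back clear of the rail, lift nothing off the bench, and do not disturb the capacitor, the heat sink and the jar.

Things in the scene. Friction and masses are not known exactly. Their poses are not given: they have to be found in the camera images.
- transformer_a: mains transformer, 0.7-0.95 kg: iron core x -16..20, y -39..39, z 0..62 mm; green winding bulges at front and back, x -24..27, y -31..31, z 5..55 mm; white strip at the front's top. Origin: centre of underside; standing, x points to its back (away from the robot), z up. Tipped back about its lower back edge it leans stably at about 35 degrees, beyond 45 it falls on its back
- transformer_b: mains transformer of the same kind and size. On its back either one has its x axis down, z (its top end) away from the robot, its origin 27 mm above the bench, the core at heights 7 to 43 mm, the winding at 0 to 51 mm. Friction with the bench is about 0.6. One of the two transformers bears the stamp
- stamp (a point): centre of the test stamp, a flat round green mark with a white ring and tick, 31 mm across, on the underside of one of the two transformers, 1.5 mm along x from its origin; hidden while it stands, seen from the robot once it lies on its back
- rail_front (a point): mid-length foot of the dispatch rail's front face, on the bench. Rail: slotted aluminium bar, black end caps, 220 mm long (along y), 20 mm deep, 18 mm high, fixed beyond the transformers, yellow tape on the bench before it. x points away from the robot, square to the front face (the plane x = 0). A transformer on its back flush with the rail has its origin at x = -62 mm
- capacitor: blue capacitor standing upright, a bystander, 32 mm across, 45 mm high; origin at the centre of its underside
- heatsink: black finned heat sink, a bystander, 30x42x23 mm; origin at the centre of its underside
- milky_jar: milky plastic jar with lid, a bystander, 61 mm across, 54 mm high; origin at the centre of its underside
Things that resemble listed ones, but are neither listed nor needed, are in the scene too. Leave any red or yellow look-alike of the transformer_b alone.

How it is judged:
By the outcome, as a careful person would: the job done as asked, in the order asked, and still so for the second after the job is handed in, with the robot touching nothing.
It also fails if it takes over 59 s, if anything falls off the work surface, if the arm or the gripper's body presses on something with over 40 N, if the wrist force passes 120 N, or if a joint passes its speed limit or range.

## Robot

A 6-joint arm with a two-finger parallel gripper is mounted at the origin on a cart in front of the work surface, level with it; the furniture and walls round the work are solid. World frame = base frame: x ahead of the robot, y to its left, z up, the work surface at z = 0. Lengths are in mm, angles in degrees, forces in N, time in s.
With the tool pointing down it reaches from about 350 to 850 mm from the base axis. Payload 8.1 kg.
Tool frame: the origin (TCP) lies at the very end of the fingers, on their centre line; the grasp point (between the pads) lies 19 mm behind it; z points along the fingers, y is the line along which they close (so a half turn about z gives the same grasp; the last joint's range is limited). The gripper opens to 85 mm and grips with 20 to 120 N. Pads are 22 mm wide; open, the fingers measure 114 mm over their backs; the gripper's body (76 mm by 85 mm) begins 54 mm behind the grasp point. The pads swing forward as they close: fully open they stand 13 mm farther back than shut.
Start: joints at [-71.872, 7.471, 85.268, -0, 87.261, -4.893], TCP at [234.665, -552.211, 231.292] pointing down, gripper open.
Joint ranges: [-169.43, 169.43], [-51.17, 129.36], [1.28, 143.12], [-76.62, 256.62], [0, 156.53], [-152.29, 152.29]. Speed limits (degrees/s): [136.94, 136.94, 159.86, 180, 180, 180].

## Interface

Orientations are given as [roll, pitch, yaw] about the fixed x, y, z axes, in that order (R = Rz(yaw) Ry(pitch) Rx(roll)).
In Python, from bench import sense, eyes, job, models gives the robot as it stands. The module is installed in compiled form; this text tells all that it offers.
- The arm moves only by the tool apply_moves, never from a script. Its argument "rows" is a list of rows, each a list of 6 numbers: the shift along the tool's x, y, z in mm, then the turn, a rotation vector about the tool's x, y, z in rad. In form: [[dx, dy, dz, rx, ry, rz], ...]. A call has exactly 5 rows; each row shifts and turns the commanded pose from where the row before left it, along the tool's axes as they then stand; what a row does not reach is not made up. A row lasts 1/8 s, in which the tool goes at most 62.5 mm and 10.7 degrees, less where a joint would pass 70% of its speed; a pose out of reach is approached as far as the arm can. A call is refused whole if a number of a shift passes 62.5 or a number of a turn 0.188, either way. A call with a gripper value outside its range is refused whole. "fingers" is the finger opening in mm, from 0 to 85.4, set as the call begins (left out, the last holds). The fingers move at their own pace and stop on an object; "grip_force" is the grip in N (left out, the last holds). Time passes only in rows, so rows that do not move let the fingers close, or fill a call up. It gives the time, the measured TCP pose, the force, the opening and the grip force at its end, in the units of the state.
- sense(): the state, without advancing time (a new reading comes with each control period).
- eyes.snapshot(name): name is "scene" or "top"; returns (picture, depth): 420x560x3 uint8, red, green, blue; 420x560 float32, mm along the optical axis (not along the pixel's ray), 0 where there is no reading.
- eyes.get_calibration(name): a dict with "intrinsics" (3x3 intrinsics, pixels), "R" (3x3) and "t" (3): a world point X has camera coordinates R X + t. Camera axes: x right, y down, z forward; pixel columns grow to the right and rows downward; lengths in mm; the calibration is good to about 2 mm. A picture is of the moment at which its call begins. get_calibration takes no time and is no camera call.
- job.hand_in(): hands the job in; it is judged then, once.
Trained networks look in the newest picture that a camera, given by its name, has taken for a name from the list of things; names that differ only in an ending like _2 or _b are one class to them, and where a whole thing is asked for, a point or a joint stands for the part that bears it (a point fixed in the world has none). Each returns a list of dicts, best first, with "confidence" (0 to 1); they miss things now and then, are a little off and sometimes report something else, mostly with a low value. They report only what shows in the picture. A call takes as long as a camera call. They do not tell look-alikes from the thing itself.
- models.boxes_of(name, camera): "xyz" ([x, y, z] in mm, in world coordinates, good to about 4 mm: the middle of the surface that is visible of it).
- models.cut_out(name, camera): "pixels" (420x560 bool, what is visible of it).
- models.place_of(name, camera): "xyz" ([x, y, z] in mm, in world coordinates, good to about 4 mm: a listed point, or the origin of a listed thing).
The state is a dict: "time": time; "joint_pos": joint angles; "qd": joint speeds; "joint_efforts": joint torques, N m; "tool_pos": TCP position; "tcp_rot": TCP orientation; "ft_force": force on the tool from outside, world axes, zero at the start; "wrist_torque": the same for the moment, N m; "finger_gap": finger opening in mm; "grip_force": force on a finger pad.
Only numpy, scipy, OpenCV 4.12 (cv2) and the standard library are available. Lean on these libraries where they do the work, as an engineer would, in place of code of your own. Each camera call takes 0.05 s, during which the arm holds its last target. There are 200 camera calls.

## Working session

There is one attempt and no reset: what is moved stays moved. The work goes in short steps, Python scripts to look and compute and a tool call to move; the robot and the scene stay as the last step left them, time stands still between calls to the robot, and variables do not carry over. Pictures are saved under pics/ and viewed, at most 10 in all, crops included, and the job is handed in when it is done.

Besides the shell and the picture viewer there is one more tool, called after "Emit:" as name(argument=value, ...) on one line, values as JSON. apply_moves: Moves the arm, as the interface text tells. Its arguments: {"type":"object","properties":{"rows":{"type":"array"},"fingers":{"type":"number"},"grip_force":{"type":"number"}},"required":["rows"]}

```bash
mkdir -p pics
cat > h.py <<'E'
import numpy as np, cv2
from bench import sense, eyes, job, models
def snap(n,f=None):
    p,d=eyes.snapshot(n)
    if f: cv2.imwrite('pics/'+f,p[:,:,::-1])
    return p,d
def world(n,d,u,v):
    c=eyes.get_calibration(n);K=np.array(c['intrinsics']);z=d[v,u]
    return np.array(c['R']).T@(np.linalg.inv(K)@np.array([u,v,1])*z-np.array(c['t']))
def pix(n,X):
    c=eyes.get_calibration(n);q=np.array(c['intrinsics'])@(np.array(c['R'])@np.array(X)+np.array(c['t']));return (q[:2]/q[2]).round(0)
def pts(n,d,m):
    c=eyes.get_calibration(n);K=np.array(c['intrinsics']);v,u=np.where(m&(d>0));z=d[v,u]
    P=np.linalg.inv(K)@np.vstack([u,v,np.ones_like(u)])*z
    return (np.array(c['R']).T@(P-np.array(c['t'])[:,None])).T
E
python3 - <<'E'
from h import *
np.set_printoptions(precision=1,suppress=True)
s=sense();print(s['time'],s['tool_pos'],s['tcp_rot'])
for n in('scene','top'):
    p,d=snap(n,n+'0.png')
    for k in('transformer_a','rail_front','capacitor','heatsink','milky_jar'):
        for r in models.place_of(k,n): print(n,k,np.array(r['xyz']),round(r['confidence'],2),pix(n,r['xyz']))
    c=eyes.get_calibration(n);print('cam',-np.array(c['R']).T@np.array(c['t']))
E
```

```text
0.0 [ 234.5 -551.7  230.3] [-179.9   -0.    23. ]
scene transformer_a [458.2 199.6  -2.5] 0.96 [315. 206.]
scene transformer_a [ 399.6 -126.6   -2.5] 0.86 [379. 153.]
scene transformer_a [476.3  56.5   0.4] 0.82 [332. 175.]
scene transformer_a [453.1 642.4   2.8] 0.64 [217. 329.]
scene transformer_a [549.5 581.6   4.7] 0.61 [199. 288.]
scene rail_front [664.2 139.5   2.2] 0.61 [263. 171.]
scene capacitor [520.5 -63.5  -0.1] 0.43 [336. 152.]
scene heatsink [479.8  55.9   0.1] 0.59 [331. 175.]
scene heatsink [558.  327.6   2. ] 0.58 [259. 220.]
scene milky_jar [450.1 360.8   3.1] 0.57 [288. 242.]
scene milky_jar [557.1 328.2   2. ] 0.16 [259. 220.]
cam [ 94.5 963.4 728.6]
top transformer_a [ 399.1 -128.2   -3.9] 0.83 [420. 263.]
top transformer_a [475.4  57.3  -1.3] 0.75 [351. 234.]
top transformer_a [464.  199.8  -0.4] 0.73 [298. 238.]
top transformer_a [446.7 643.6   2.3] 0.66 [131. 244.]
top rail_front [661.4 137.8  -1.4] 0.79 [321. 166.]
top capacitor [456.3 196.3  -1.4] 0.59 [299. 241.]
top capacitor [521.4 -61.5  -1.5] 0.44 [394. 218.]
top heatsink [556.2 329.6   3.1] 0.75 [250. 204.]
top heatsink [477.5  53.6   2.1] 0.51 [352. 233.]
top milky_jar [455.4 353.7  -0.2] 0.62 [240. 241.]
cam [ 450.9  276.8 1116.7]
```

View pics/scene0.png

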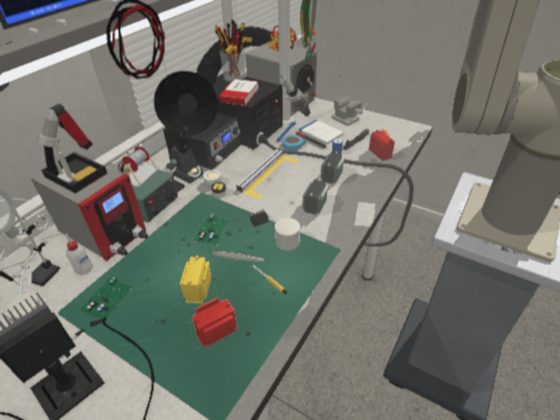

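View pics/top0.png

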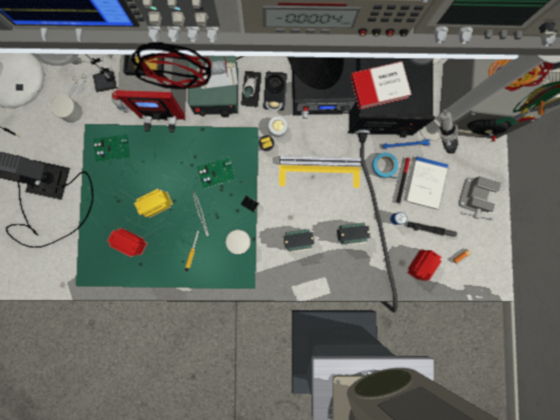

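Candidates in the top view: green transformers at (299,240) and (352,233) are the two I want. Red ones at (425,265) and (127,242) and a yellow one at (153,203) are look-alikes to leave alone. The rail runs (278–362, 160) with yellow tape in front of it, and a cable passes at (365–390, 150–300). The capacitor is at (400,218), the heat sink at (250,204) and the jar at (238,241). Next I'll measure the yaws, the rail and the cable, and take the close crop.

Run:
```python
from h import *
np.set_printoptions(precision=1,suppress=True)
p,d=snap('top')
cv2.imwrite('pics/crop.png',cv2.resize(p[120:310,230:450],None,fx=3.4,fy=3.0,interpolation=cv2.INTER_CUBIC)[:,:,::-1])
allm=np.ones(d.shape,bool);P=pts('top',d,allm)
def box(x0,x1,y0,y1,z0,z1):
    return P[(P[:,0]>x0)&(P[:,0]<x1)&(P[:,1]>y0)&(P[:,1]<y1)&(P[:,2]>z0)&(P[:,2]<z1)]
for c in((464,200),(476,57)):
    for z0 in (30,57):
        q=box(c[0]-50,c[0]+50,c[1]-55,c[1]+55,z0,75)
        r=cv2.minAreaRect(q[:,:2].astype(np.float32));print(c,z0,len(q),r,q[:,:3].min(0),q[:,:3].max(0))
q=box(640,710,0,270,10,30);print('rail',cv2.minAreaRect(q[:,:2].astype(np.float32)),q.min(0),q.max(0))
for y in range(30,250,25):
    a=q[abs(q[:,1]-y)<6];print(y,a[:,0].min(),a[:,0].max())
q=box(380,640,-30,27,4,40);print('cable')
for x in range(390,640,25):
    a=q[abs(q[:,0]-x)<6]
    if len(a):print(x,a[:,1].min(),a[:,1].max(),a[:,2].max())
```

```text
(464, 200) 30 575 ((457.8123779296875, 200.8413848876953), (52.798954010009766, 74.61940002441406), 8.308732032775879) [428.5 163.1  38.2] [487.2 239.3  69.2]
(464, 200) 57 408 ((456.8414611816406, 200.6146240234375), (50.811954498291016, 74.45126342773438), 8.308732032775879) [428.5 163.1  57. ] [481.8 239.3  69.2]
(476, 57) 30 589 ((475.77276611328125, 58.11581802368164), (52.6431999206543, 75.50672912597656), 6.844656944274902) [446.8  19.6  30.4] [503.4  97.   68.8]
(476, 57) 57 397 ((473.69049072265625, 57.84041213989258), (48.442726135253906, 75.45616149902344), 6.844656944274902) [446.8  19.6  57.1] [497.7  96.5  68.8]
rail ((674.7929077148438, 139.89779663085938), (69.81001281738281, 256.68988037109375), 0.09348054230213165) [640.1  11.5  10. ] [709.9 268.3  29.9]
30 656.6297988812058 709.8840759102984
55 660.5000704851282 680.6262609954326
80 661.2094943236392 680.0463808677964
105 662.3866667566754 679.9420313242271
130 662.7246382441474 683.0550367585998
155 662.5576782964464 682.3393001321062
180 663.0074349231616 682.1031044372484
205 664.8890310741372 681.7838435980085
230 664.2205174163861 684.3639897804952
cable
390 -21.729945776555496 21.09564077182405 5.584507621387441
415 -29.21813467045747 -29.21813467045747 7.984413225391382
440 -29.165793100868314 15.398790839473916 12.049184953805945
465 -29.466489433306236 -17.54494455556416 15.539207830547179
490 -26.88575764415548 3.748453855767583 17.32135868522187
515 -22.106874705592638 -10.536622153573306 14.95729205233232
540 -17.547217159363456 -3.8408259750223257 15.724840598547104
565 -13.549573730008184 16.647532758678235 15.162884877404949
590 -11.283155296015934 6.562918012176986 16.333967180600837
615 0.7716024669391206 18.420649332345512 16.31885050871937
```

View pics/crop.png

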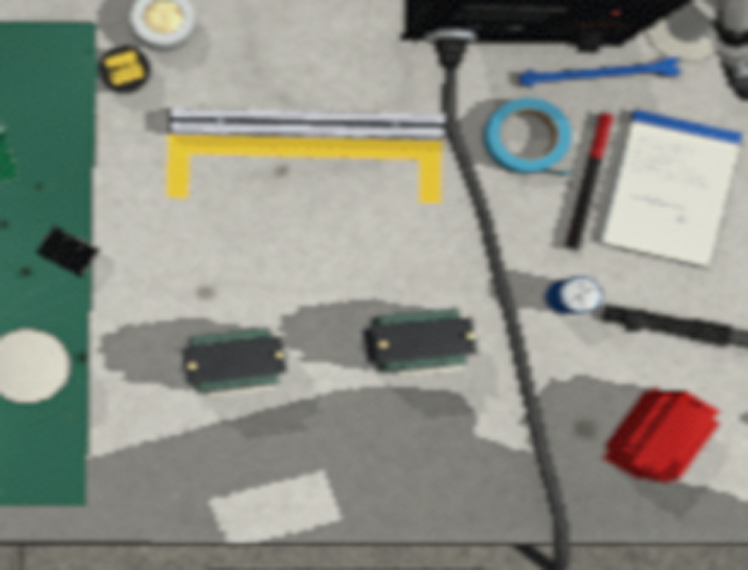

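The crop shows the two green transformers at (235,358) and (422,340), yawed about +7°. The rail is at about x=662 and close to square (-1°). Now moving.

Emit:
apply_moves(rows=[[0,0,0,0,0,0.135],[0,0,0,0,0,0.135],[23,-53,0,0,0,0],[23,-53,0,0,0,0],[23,-53,0,0,0,0]], fingers=40)

```text
time: 1.27
tool_pos: [282.4, -384.0, 231.2]
tcp_rot: [180.0, -0.0, 7.5]
ft_force: [0.8, -0.1, 0.8]
finger_gap: 40.0
grip_force: 0.0
```

Emit:
apply_moves(rows=[[23,-53,0,0,0,0],[23,-53,0,0,0,0],[23,-53,0,0,0,0],[23,-53,0,0,0,0],[23,-53,0,0,0,0]])

```text
time: 1.9
tool_pos: [361.6, -106.0, 231.7]
tcp_rot: [180.0, -0.1, 7.5]
ft_force: [0.5, -1.8, 1.1]
finger_gap: 39.8
grip_force: 0.0
```

Emit:
apply_moves(rows=[[23,-53,0,0,0,0],[23,-53,0,0,0,0],[23,-53,0,0,0,0],[0,0,50,0,0,0],[0,0,0,0,0,0]])

```text
time: 2.52
tool_pos: [405.9, 59.6, 177.8]
tcp_rot: [-180.0, 0.4, 7.7]
ft_force: [-0.1, -0.2, 0.4]
finger_gap: 39.8
grip_force: 0.0
```

Emit:
apply_moves(rows=[[0,0,60,0,0,0],[0,0,60,0,0,0],[0,0,10,0,0,0],[8,0,0,0,0,0],[8,0,0,0,0,0]])

```text
time: 3.15
tool_pos: [428.2, 60.9, 54.7]
tcp_rot: [180.0, -0.3, 7.5]
ft_force: [0.2, 0.8, 0.7]
finger_gap: 40.0
grip_force: 0.0
```

Emit:
apply_moves(rows=[[5,0,0,0,0,0],[5,0,0,0,0,0],[5,0,0,0,0,0],[5,0,0,0,0,0],[5,0,0,0,0,0]])

```text
time: 3.78
tool_pos: [448.4, 64.0, 51.2]
tcp_rot: [180.0, 0.2, 7.6]
ft_force: [-9.0, -2.0, 10.3]
finger_gap: 39.9
grip_force: 7.6
```

Run:
```python
from h import *
p,d=snap('scene')
cv2.imwrite('pics/s1.png',cv2.resize(p[110:250,230:430],None,fx=4,fy=4,interpolation=cv2.INTER_CUBIC)[:,:,::-1])
s=sense();print(s['tool_pos'],s['ft_force'])
```

```text
[449.0553899   64.10676294  51.30844651] [-7.35114097 -2.53138618  6.4217338 ]
```

View pics/s1.png

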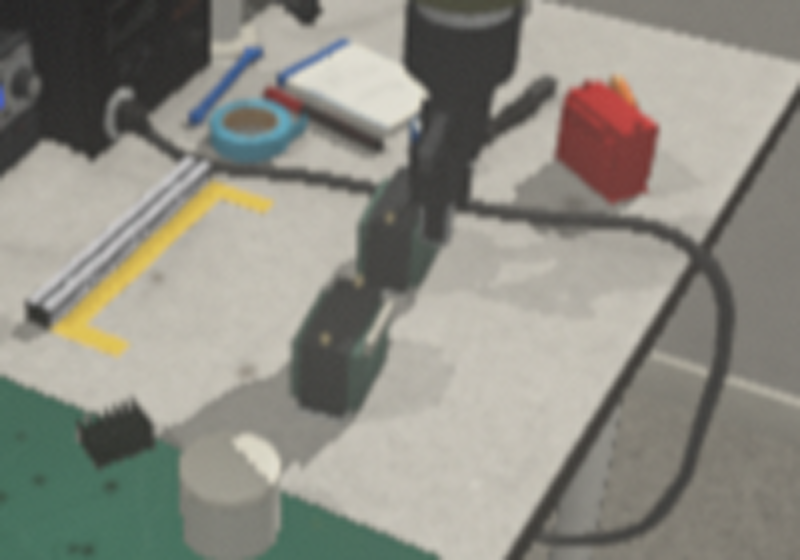

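The fingers touch B's front at crop (430,220), and A's white strip at (378,325) faces the robot as expected. I'm about 10 mm off B's centre line, so I'll back off, re-centre and go on.

Emit:
apply_moves(rows=[[-14,0,0,0,0,0],[0,10,0,0,0,0],[7,0,0,0,0,0],[6,0,0,0,0,0],[6,0,0,0,0,0]])

```text
time: 4.45
tool_pos: [455.4, 55.1, 51.3]
tcp_rot: [-180.0, 0.2, 7.5]
ft_force: [-8.9, -2.1, 9.0]
finger_gap: 40.1
grip_force: 6.6
```

Emit:
apply_moves(rows=[[5,0,0,0,0,0],[5,0,0,0,0,0],[5,0,0,0,0,0],[5,0,0,0,0,0],[4,0,0,0,0,0]])

```text
time: 5.08
tool_pos: [479.1, 58.3, 51.3]
tcp_rot: [-180.0, 0.2, 7.6]
ft_force: [-8.2, -0.7, 9.0]
finger_gap: 40.2
grip_force: 6.6
```

Run:
```python
from h import *
p,d=snap('scene')
cv2.imwrite('pics/s2.png',cv2.resize(p[110:250,230:430],None,fx=4,fy=4,interpolation=cv2.INTER_CUBIC)[:,:,::-1])
s=sense();print(s['tool_pos'],s['ft_force'])
```

```text
[479.67694381  58.3889649   51.45231424] [-6.83875512 -1.61323542  6.99712599]
```

View pics/s2.png

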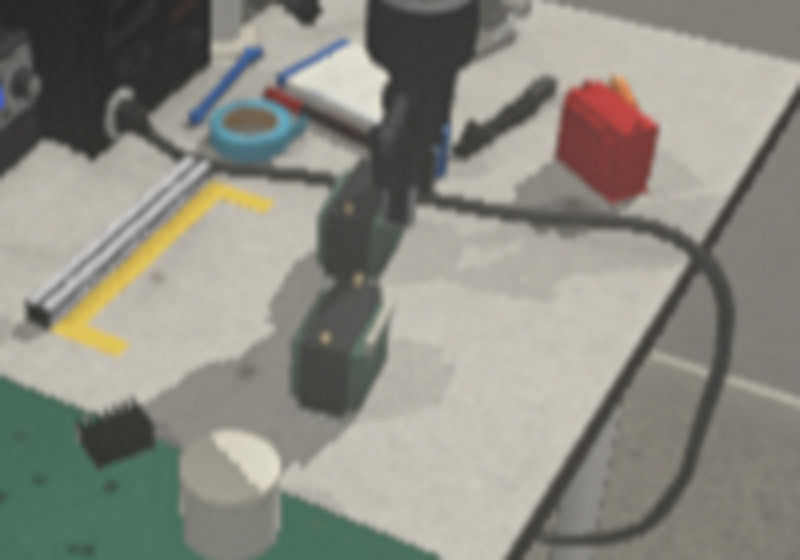

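The transformer has mostly slid. The 9 N down on the tool shows friction is holding its front face down, so I need to push along an arc, forward and up. I'll back off and re-measure.

Emit:
apply_moves(rows=[[-15,0,0,0,0,0],[-25,0,0,0,0,0],[-25,0,0,0,0,0],[0,0,0,0,0,0],[0,0,0,0,0,0]])

```text
time: 5.75
tool_pos: [416.4, 49.8, 51.8]
tcp_rot: [180.0, -0.1, 7.5]
ft_force: [0.8, 0.3, 0.4]
finger_gap: 40.4
grip_force: 0.0
```

Run:
```python
from h import *
np.set_printoptions(precision=1,suppress=True)
print(sense()['tool_pos'])
for n in('scene','top'):
    p,d=snap(n)
    for r in models.place_of('transformer_a',n)[:4]: print(n,np.array(r['xyz']),round(r['confidence'],2))
    P=pts(n,d,np.ones(d.shape,bool))
    q=P[(P[:,0]>455)&(P[:,0]<560)&(P[:,1]>5)&(P[:,1]<112)&(P[:,2]>25)&(P[:,2]<75)]
    print(q.min(0),q.max(0))
    q=q[q[:,2]>54];print(cv2.minAreaRect(q[:,:2].astype(np.float32)),np.percentile(q,[2,98],axis=0))
```

```text
[416.4  49.8  51.8]
scene [553.4 580.7   2.7] 0.9
scene [458.3 201.6   0.5] 0.87
scene [ 397.8 -127.3   -4.3] 0.76
scene [512.2  65.8   2.2] 0.74
[481.6  28.   25.9] [539.2 106.7  66.2]
((508.08209228515625, 66.51290893554688), (47.56432342529297, 76.85935974121094), 8.705765724182129) [[483.8  31.7  54.3]
 [530.5 104.   65.3]]
top [462.5 197.3   2.6] 0.79
top [450.2 644.2   3.8] 0.75
top [549.6 578.6   0.9] 0.66
top [513.8  63.    0.3] 0.58
[482.2  24.5  25.2] [539.5 102.6  69.6]
((510.7210693359375, 63.05409240722656), (51.91246032714844, 75.45121002197266), 7.90922737121582) [[484.9  28.   54.4]
 [533.9  99.2  66.3]]
```

Emit:
apply_moves(rows=[[20,0,0,0,0,0],[20,0,0,0,0,0],[14,0,1,0,0,0],[3,0,0,0,0,0],[3,0,0,0,0,0]])

```text
time: 6.58
tool_pos: [474.3, 57.6, 50.0]
tcp_rot: [-180.0, 0.0, 7.6]
ft_force: [-1.1, -0.9, 0.2]
finger_gap: 39.9
grip_force: 0.0
```

Emit:
apply_moves(rows=[[3,0,-2,0,0,0],[4,0,-4,0,0,0],[4,0,-4,0,0,0],[4,0,-3.5,0,0,0],[4,0,-3,0,0,0]])

```text
time: 7.2
tool_pos: [493.9, 60.1, 67.2]
tcp_rot: [180.0, -0.0, 7.6]
ft_force: [0.2, -0.0, 0.5]
finger_gap: 40.1
grip_force: 0.0
```

```bash
cat > look.py <<'E'
import sys
from h import *
np.set_printoptions(precision=1,suppress=True)
x0,x1,y0,y1=map(float,sys.argv[1:5])
p,d=snap('scene')
c=cv2.cvtColor(p,cv2.COLOR_RGB2HSV)
P=pts('scene',d,np.ones(d.shape,bool))
q=P[(P[:,0]>x0)&(P[:,0]<x1)&(P[:,1]>y0)&(P[:,1]<y1)&(P[:,2]>6)&(P[:,2]<100)]
# left end profile: x extent per height
m=np.percentile(q[:,1],90); e=q[q[:,1]>y1-30]
for z in range(5,95,10):
    a=e[(e[:,2]>=z)&(e[:,2]<z+10)]
    if len(a)>2: print(z,a[:,0].min(),a[:,0].max(),len(a))
s=sense();print(s['tool_pos'],s['ft_force'])
E
python3 look.py 440 640 20 115
```

```text
5 485.2924800162261 531.5942578004331 37
15 484.4100678703169 531.7260431848478 47
25 485.4503072480305 532.6882420839994 48
35 483.73921444664154 531.1644846300213 49
45 482.04723664646133 533.136300246705 56
55 481.6861916734937 524.6970037045595 57
65 480.6062945427429 510.8298860303403 16
75 477.77360848197486 500.2717843274473 22
85 478.8512823522025 501.0995434614899 23
[494.5  60.2  67.7] [0.2 0.4 0.3]
```

Emit:
apply_moves(rows=[[-24,0,0,0,0,0],[0,0,22,0,0,0],[6,0,0,0,0,0],[2,0,0,0,0,0],[2,0,0,0,0,0]])

```text
time: 7.88
tool_pos: [479.5, 58.4, 45.4]
tcp_rot: [-180.0, 0.1, 7.6]
ft_force: [-6.0, -0.2, 4.6]
finger_gap: 40.1
grip_force: 3.2
```

Emit:
apply_moves(rows=[[1,0,0,0,0,0],[1,0,0,0,0,0],[1,0,0,0,0,0],[1,0,0,0,0,0],[0,0,0,0,0,0]])

```text
time: 8.5
tool_pos: [483.4, 58.9, 45.5]
tcp_rot: [-180.0, 0.1, 7.6]
ft_force: [-6.0, -0.4, 4.7]
finger_gap: 39.6
grip_force: 3.2
```

Emit:
apply_moves(rows=[[4.7,0,-4,0,0,0],[5,0,-4,0,0,0],[5.5,0,-3.5,0,0,0],[6,0,-3,0,0,0],[0,0,0,0,0,0]])

```text
time: 9.12
tool_pos: [505.6, 61.6, 59.9]
tcp_rot: [180.0, -0.1, 7.6]
ft_force: [0.3, 0.5, -0.3]
finger_gap: 40.0
grip_force: 0.0
```

```bash
python3 look.py 440 640 20 115
```

```text
5 503.11363338328647 540.5808422260378 30
15 494.2148306687599 546.7833646439707 48
25 494.63040263367884 551.5237612587235 61
35 500.23582512547864 559.6972439747702 53
45 506.63022893853787 556.7940632630073 59
55 493.2445828693214 552.2609438084124 74
65 490.6209144660445 542.5106060085859 45
75 490.6707755245214 520.5443824593184 24
85 491.7535761238219 511.81287298405175 20
[505.1  61.6  59.5] [-0.3 -0.6  1.4]
```

It is leaning at its stable angle, so I continue the arc.

Emit:
apply_moves(rows=[[5,0,-2,0,0,0],[5,0,-2,0,0,0],[5,0,-1.5,0,0,0],[5,0,-1,0,0,0],[0,0,0,0,0,0]])

```text
time: 9.8
tool_pos: [524.9, 64.3, 66.0]
tcp_rot: [180.0, -0.0, 7.6]
ft_force: [0.1, 0.0, 0.2]
finger_gap: 39.8
grip_force: 0.0
```

```bash
python3 look.py 440 640 20 115
```

```text
5 512.3189132663615 548.1366643915705 22
15 500.5643605617197 551.9242797955516 42
25 502.0494587173215 562.7807950659954 62
35 504.27194675730874 565.0681807845498 68
45 511.87117372174356 565.8159163882775 64
55 521.1492470336541 559.513106079597 63
65 510.2770636978882 546.9777879324715 29
75 510.2356803706628 537.361800667235 30
85 509.7496012526517 527.3521759089867 20
[524.5  64.2  65.8] [-2.3  0.5  0.4]
```

Emit:
apply_moves(rows=[[4,0,0,0,0,0],[4,0,0,0,0,0],[4,0,0,0,0,0],[0,0,0,0,0,0],[0,0,0,0,0,0]])

```text
time: 10.48
tool_pos: [536.2, 65.8, 65.7]
tcp_rot: [-180.0, 0.0, 7.6]
ft_force: [-0.7, 0.1, 0.1]
finger_gap: 40.2
grip_force: 0.0
```

```bash
python3 look.py 440 640 20 115; python3 -c "
from h import *
p,d=snap('scene')
cv2.imwrite('pics/s3.png',cv2.resize(p[110:250,230:430],None,fx=4,fy=4,interpolation=cv2.INTER_CUBIC)[:,:,::-1])"
```

```text
5 532.7540360525481 594.176501982549 49
15 531.7960540014418 599.1294327768313 53
25 532.3198669431224 593.5212981035612 66
35 532.4385728193006 596.9153562250692 92
45 540.1709096173608 598.4611428466419 88
65 521.6143344510203 541.0932830805046 12
75 521.6661623535962 538.2946978029224 24
85 520.5975241886266 538.6855032582566 23
[536.2  65.7  65.7] [0.9 0.7 0.9]
```

View pics/s3.png

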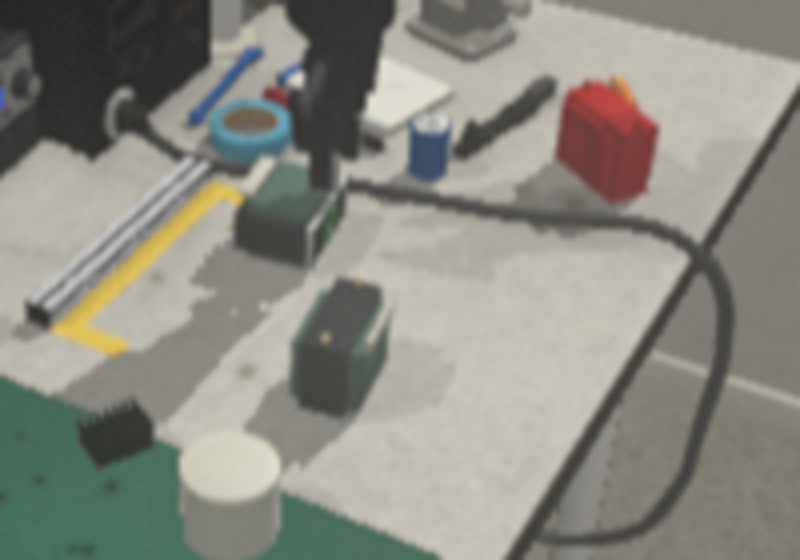

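B is down on its back and its underside shows a green stamp at crop (333,215). A is still standing at (340,345), so I tip that next, using the arc from the start.

Emit:
apply_moves(rows=[[-5,0,-55,0,0,0],[-34,-47,0,0,0,0],[-34,-47,0,0,0,0],[-34,-48,0,0,0,0],[0,0,0,0,0,0]])

```text
time: 11.2
tool_pos: [409.0, 194.9, 120.6]
tcp_rot: [-180.0, 0.0, 7.8]
ft_force: [0.1, -0.4, -0.3]
finger_gap: 40.0
grip_force: 0.0
```

Emit:
apply_moves(rows=[[0,0,50,0,0,0],[0,0,27,0,0,0],[3,0,0,0,0,0],[3,0,0,0,0,0],[2,0,0,0,0,0]])

```text
time: 11.82
tool_pos: [421.4, 193.8, 45.6]
tcp_rot: [-180.0, -0.2, 7.5]
ft_force: [-0.3, 0.4, 0.1]
finger_gap: 39.6
grip_force: 0.0
```

Emit:
apply_moves(rows=[[2,0,1,0,0,0],[2,0,0,0,0,0],[1,0,0,0,0,0],[1,0,0,0,0,0],[0,0,0,0,0,0]])

```text
time: 12.45
tool_pos: [424.7, 194.3, 42.5]
tcp_rot: [180.0, 0.1, 7.6]
ft_force: [-6.0, -0.4, 3.9]
finger_gap: 39.7
grip_force: 2.6
```

Emit:
apply_moves(rows=[[4,0,-4,0,0,0],[4.7,0,-4.3,0,0,0],[5,0,-4,0,0,0],[5.5,0,-3.5,0,0,0],[6,0,-3,0,0,0]])

```text
time: 13.08
tool_pos: [451.2, 197.8, 62.1]
tcp_rot: [-180.0, -0.1, 7.5]
ft_force: [-0.1, -0.3, -0.1]
finger_gap: 39.9
grip_force: 0.1
```

Emit:
apply_moves(rows=[[5,0,-1.5,0,0,0],[5,0,-1.5,0,0,0],[5,0,-1,0,0,0],[5,0,-1,0,0,0],[0,0,0,0,0,0]])

```text
time: 13.7
tool_pos: [470.6, 200.3, 66.7]
tcp_rot: [-180.0, -0.0, 7.5]
ft_force: [-0.4, 0.3, -0.5]
finger_gap: 39.9
grip_force: 0.2
```

```bash
python3 look.py 390 600 160 250
```

```text
5 453.44492976806623 493.50623218842975 27
15 445.78290581010646 498.95472155818624 50
25 446.2949790802608 507.22131253623564 71
35 449.35655571747577 510.5182372993255 78
45 458.34563258496706 510.14524158746696 79
55 464.33074123338844 503.0785897096533 82
65 456.1784661816021 491.43353300831524 30
75 455.83809919584064 482.3235193697638 28
85 455.4413660747904 472.4125583418503 30
[470.3 200.3  66.6] [-0.6 -0.7 -0.2]
```

Emit:
apply_moves(rows=[[4,0,0,0,0,0],[4,0,0,0,0,0],[4,0,0,0,0,0],[0,0,0,0,0,0],[0,0,0,0,0,0]])

```text
time: 14.38
tool_pos: [482.0, 201.8, 66.5]
tcp_rot: [180.0, 0.0, 7.6]
ft_force: [0.3, -0.4, -0.8]
finger_gap: 39.9
grip_force: 0.0
```

```bash
python3 look.py 390 600 160 250
```

```text
5 478.4362631287249 533.799998632093 34
15 478.3992556620567 545.7167898825645 62
25 477.79050522031343 523.5472033578637 54
35 478.27762409965953 540.7603317276106 104
45 483.89380731475217 545.6679077345723 134
65 468.12874519550104 488.70566258172653 13
75 466.31487984478406 489.5199661854235 28
85 467.40954391433166 488.94919946292094 27
[482.  201.8  66.5] [-0.2 -0.2  0.4]
```

Emit:
apply_moves(rows=[[-4,0,-50,0,0,0],[-4,47,0,0,0,0],[-4,47,0,0,0,0],[-4,47,0,0,0,0],[-60,0,0,0,0,0]])

```text
time: 15.05
tool_pos: [425.9, 49.5, 115.5]
tcp_rot: [180.0, 0.1, 7.4]
ft_force: [-1.3, 0.4, 0.8]
finger_gap: 40.0
grip_force: 0.0
```

Run:
```python
from h import *
np.set_printoptions(precision=1,suppress=True)
print(sense()['tool_pos'])
for n in('scene','top'):
    p,d=snap(n)
    for k in('transformer_a','stamp','rail_front'):
        for r in models.place_of(k,n)[:5]: print(n,k,np.array(r['xyz']),round(r['confidence'],2),pix(n,r['xyz']))
    P=pts(n,d,np.ones(d.shape,bool))
    for c in((545,70),(495,200)):
        q=P[(P[:,0]>c[0]-30)&(P[:,0]<c[0]+85)&(abs(P[:,1]-c[1])<60)&(P[:,2]>30)&(P[:,2]<46)]
        print(c,cv2.minAreaRect(q[:,:2].astype(np.float32)),np.percentile(q,[2,98],axis=0))
    if n=='scene': cv2.imwrite('pics/s4.png',cv2.resize(p[110:250,230:430],None,fx=4,fy=4,interpolation=cv2.INTER_CUBIC)[:,:,::-1])
```

```text
[425.9  49.5 115.5]
scene transformer_a [453.8 642.2   2.7] 0.94 [216. 329.]
scene transformer_a [551.3 580.3   5.5] 0.88 [198. 287.]
scene transformer_a [ 394.7 -128.4   -1.7] 0.77 [381. 153.]
scene transformer_a [482.6 207.2  22.5] 0.76 [306. 197.]
scene transformer_a [536.1  66.4  27.8] 0.62 [313. 164.]
scene stamp [539.5  64.9  30.8] 0.73 [312. 162.]
scene rail_front [662.4 139.6  -0.7] 0.83 [264. 172.]
(545, 70) ((567.2215576171875, 75.47377014160156), (63.21998596191406, 80.97956848144531), 7.152221202850342) [[533.4  36.7  31. ]
 [593.7 115.2  45.9]]
(495, 200) ((514.1669311523438, 212.3052215576172), (63.60080337524414, 78.17293548583984), 9.86947250366211) [[479.7 174.7  30.6]
 [538.4 252.6  45.9]]
top transformer_a [537.7  66.3  24.7] 0.91 [349. 210.]
top transformer_a [487.  200.3  27. ] 0.78 [298. 229.]
top transformer_a [548.3 577.5   0.9] 0.74 [157. 206.]
top transformer_a [447.2 643.    1.9] 0.6 [131. 244.]
top stamp [538.3  64.6  29.7] 0.91 [350. 210.]
top rail_front [664.2 140.6  -2.6] 0.9 [320. 165.]
(545, 70) ((566.50146484375, 71.50479888916016), (61.17925262451172, 76.99420166015625), 7.11545991897583) [[534.7  32.6  32.7]
 [598.2 110.5  45.9]]
(495, 200) ((514.8650512695312, 208.86488342285156), (64.42021179199219, 75.55421447753906), 9.384040832519531) [[481.9 169.4  34.9]
 [547.2 246.7  45.7]]
```

View pics/s4.png

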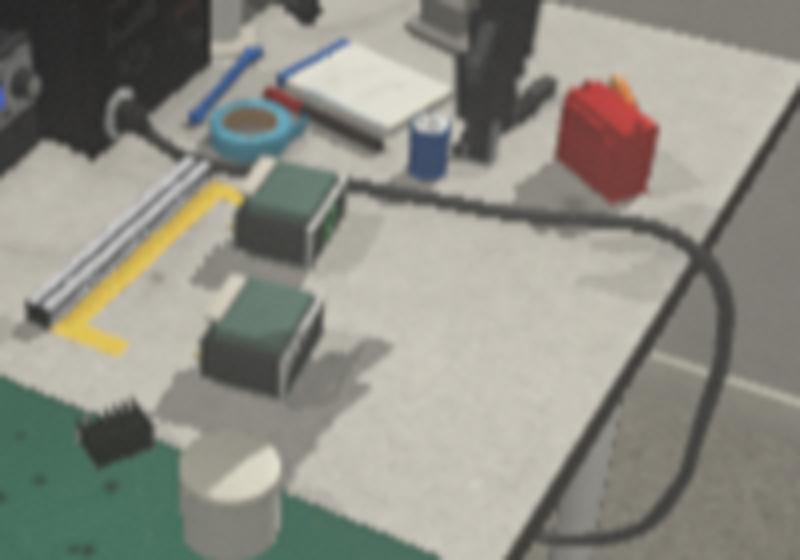

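Both lie on their backs. B's underside shows the stamp at crop (333,215); A's (at 300,345) shows a plain face. So B is the one to push, with a slight +y bias to keep clear of the cable at the rail's end.

Emit:
apply_moves(rows=[[43,0,0,0,0,0],[43,0,0,0,0,0],[0,0,50,0,0,0],[0,0,49,0,0,0],[4,0,0,0,0,0]])

```text
time: 16.08
tool_pos: [511.0, 64.1, 13.3]
tcp_rot: [-179.9, 0.5, 7.6]
ft_force: [-0.0, -0.2, 0.5]
finger_gap: 39.8
grip_force: 0.0
```

Emit:
apply_moves(rows=[[4,0,0,0,0,0],[4,0,0,0,0,0],[4,0,0,0,0,0],[4,-0.4,0,0,0,0],[4,-0.4,0,0,0,0]])

```text
time: 16.7
tool_pos: [533.9, 67.1, 18.4]
tcp_rot: [180.0, 0.1, 7.6]
ft_force: [-7.0, -1.3, 3.8]
finger_gap: 40.1
grip_force: 3.3
```

Emit:
apply_moves(rows=[[5,-0.6,0,0,0,0],[5,-0.6,0,0,0,0],[5,-0.6,0,0,0,0.02],[5,-0.6,0,0,0,0.02],[5,-0.6,0,0,0,0.02]])

```text
time: 17.32
tool_pos: [558.3, 73.3, 18.3]
tcp_rot: [-180.0, 0.1, 4.1]
ft_force: [-6.0, 0.1, 4.7]
finger_gap: 40.2
grip_force: 3.3
```

Emit:
apply_moves(rows=[[4,-0.6,0,0,0,0.025],[4,-0.6,0,0,0,0.025],[4,-0.6,0,0,0,0.025],[3,-0.4,0,0,0,0.013],[0,0,0,0,0,0]])

```text
time: 17.95
tool_pos: [573.6, 76.3, 18.3]
tcp_rot: [-180.0, 0.0, -0.9]
ft_force: [-5.2, 1.1, 3.8]
finger_gap: 40.2
grip_force: 2.4
```

```bash
cat > fl.py <<'E'
from h import *
np.set_printoptions(precision=1,suppress=True)
s=sense();print(s['tool_pos'],s['tcp_rot'],s['ft_force'])
for n in('scene','top'):
    p,d=snap(n)
    for k in('stamp','rail_front'):
        for r in models.place_of(k,n)[:1]: print(n,k,np.array(r['xyz']),round(r['confidence'],2))
    for r in models.place_of('transformer_a',n):
        if r['xyz'][2]>12: print(n,np.array(r['xyz']))
    P=pts(n,d,np.ones(d.shape,bool))
    q=P[(P[:,0]>585)&(P[:,0]<661)&(abs(P[:,1]-75)<50)&(P[:,2]>28)&(P[:,2]<47)]
    print(cv2.minAreaRect(q[:,:2].astype(np.float32)),np.percentile(q,[2,98],axis=0))
E
python3 fl.py
```

```text
[573.6  76.3  18.3] [-180.     0.    -0.9] [-5.2  1.1  3.8]
scene stamp [585.6  71.7  26.1] 0.62
scene rail_front [665.2 138.9   2.5] 0.77
scene [488.5 203.4  25.7]
scene [584.8  74.5  26.9]
((616.3182983398438, 92.0974349975586), (60.502994537353516, 50.94063949584961), 2.378288507461548) [[585.9  70.2  28.6]
 [645.  117.   46.9]]
top stamp [585.7  74.5  27.7] 0.56
top rail_front [485.2 201.7  29.7] 0.69
top [485.7 199.8  27.9]
top [586.2  78.4  26.4]
top [581.3  73.1  28.6]
((617.8560180664062, 102.02090454101562), (22.545610427856445, 55.83369827270508), 89.3884048461914) [[590.6  93.3  30.8]
 [645.3 113.1  46.7]]
```

Emit:
apply_moves(rows=[[4,0,0,0,0,0],[4,0,0,0,0,0],[3,0,0,0,0,0],[1,0,0,0,0,0],[1,0,0,0,0,0]])

```text
time: 18.98
tool_pos: [586.0, 75.8, 17.4]
tcp_rot: [180.0, 0.1, -0.9]
ft_force: [-6.4, -0.0, 4.1]
finger_gap: 39.7
grip_force: 3.4
```

Emit:
apply_moves(rows=[[1,0,0,0,0,0],[1,0,0,0,0,0],[0.5,0,0,0,0,0],[0.5,0,0,0,0,0],[0,0,0,0,0,0]])

```text
time: 19.6
tool_pos: [589.1, 75.8, 17.4]
tcp_rot: [180.0, 0.1, -0.9]
ft_force: [-7.5, -0.2, 3.9]
finger_gap: 39.8
grip_force: 3.2
```

Emit:
apply_moves(rows=[[0.5,0,0,0,0,0],[0.5,0,0,0,0,0],[0.5,0,0,0,0,0],[0.5,0,0,0,0,0],[0,0,0,0,0,0]])

```text
time: 20.23
tool_pos: [589.3, 75.8, 17.0]
tcp_rot: [180.0, 0.3, -0.9]
ft_force: [-14.3, 1.0, 9.6]
finger_gap: 40.0
grip_force: 7.5
```

Emit:
apply_moves(rows=[[0.5,0,0,0,0,0],[0.5,0,0,0,0,0],[0.5,0,0,0,0,0],[0,0,0,0,0,0],[0,0,0,0,0,0]])

```text
time: 20.85
tool_pos: [589.3, 75.8, 16.7]
tcp_rot: [180.0, 0.5, -0.9]
ft_force: [-22.4, -0.9, 15.3]
finger_gap: 40.2
grip_force: 10.9
```

Run:
```python
from h import *
np.set_printoptions(precision=2,suppress=True)
s=sense();print(np.array(s['wrist_torque']),np.array(s['ft_force']))
c=[]
p,d=snap('top');P=pts('top',d,np.ones(d.shape,bool))
for y in list(range(125,240,8)):
    a=P[(abs(P[:,1]-y)<4)&(P[:,0]>640)&(P[:,0]<700)&(P[:,2]>11)&(P[:,2]<24)]
    c.append((y,a[:,0].mean(),a[:,0].min()))
c=np.array(c);f=np.polyfit(c[:,0],c[:,1],1);print('rail yaw',-np.degrees(np.arctan(f[0])),'min',-np.degrees(np.arctan(np.polyfit(c[:,0],c[:,2],1)[0])))
```

```text
[-0.17  3.2  -0.12] [-22.45  -0.91  15.33]
rail yaw -0.866131132413222 min -1.2099522298580343
```

The load is even across both fingers and the tool yaw matches the rail. Now retreating to check.

Emit:
apply_moves(rows=[[-3,0,0,0,0,0],[-5,0,0,0,0,0],[-20,0,0,0,0,0],[-30,0,0,0,0,0],[-10,0,-50,0,0,0]])

```text
time: 21.52
tool_pos: [520.0, 76.6, 63.4]
tcp_rot: [180.0, 0.5, -0.9]
ft_force: [0.5, 0.3, 0.0]
finger_gap: 40.1
grip_force: 0.0
```

Emit:
apply_moves(rows=[[-50,0,-30,0,0,0],[-50,10,-20,0,0,0],[-30,50,-10,0,0,0],[0,55,0,0,0,0],[0,55,0,0,0,0]])

```text
time: 22.15
tool_pos: [393.0, -92.8, 128.8]
tcp_rot: [179.9, -0.3, -0.9]
ft_force: [1.0, 0.1, 0.4]
finger_gap: 40.0
grip_force: 0.0
```

```bash
python3 fl.py
python3 - <<'E'
from h import *
p,d=snap('top')
P=pts('top',d,np.ones(d.shape,bool))
for y in range(42,115,8):
    a=P[(abs(P[:,1]-y)<4)&(P[:,0]>585)&(P[:,0]<655)&(P[:,2]>25)&(P[:,2]<60)];print(y,a[:,0].min().round(1),end=' ')
a=cv2.resize(p[130:270,230:430],None,fx=4,fy=4,interpolation=cv2.INTER_CUBIC)
cv2.imwrite('pics/t5.png',a[:,:,::-1])
E
```

```text
[393.  -92.8 128.8] [179.9  -0.3  -0.9] [1.  0.1 0.4]
scene stamp [602.4  76.2  28.3] 0.84
scene rail_front [665.  139.7   1.4] 0.98
((629.544189453125, 79.46783447265625), (64.23102569580078, 80.45964813232422), 1.8895844221115112) [[598.5  43.4  28.5]
 [657.4 117.4  46.9]]
top stamp [601.4  72.6  26.5] 0.95
top rail_front [662.3 139.5  -2.7] 0.76
top [599.   72.7  24.3]
((629.188232421875, 75.82356262207031), (76.60503387451172, 61.887001037597656), 89.24531555175781) [[598.6  39.1  31.3]
 [658.8 112.9  46.9]]
42 599.0 50 598.7 58 599.0 66 598.4 74 598.7 82 598.5 90 598.8 98 599.9 106 599.6 114 599.7
```

View pics/t5.png

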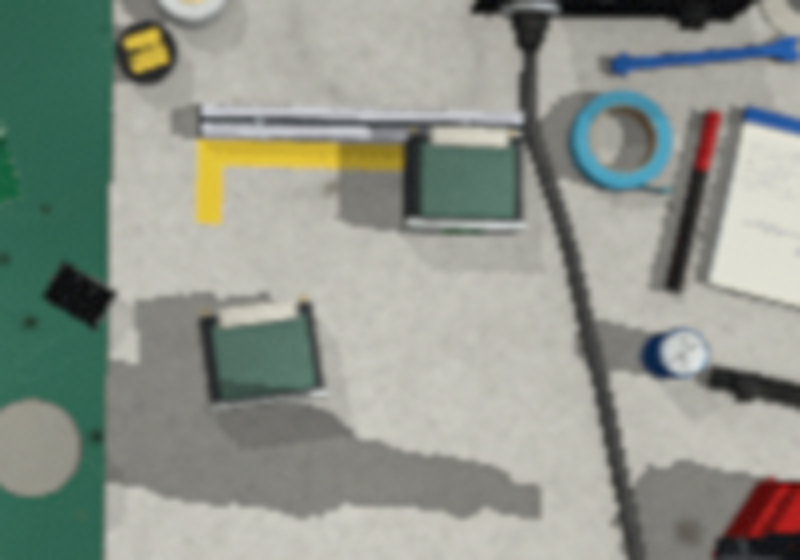

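The top view shows B at crop (463,180) flush and square against the rail. A lies clear at (262,355), and the jar, heat sink and capacitor have not moved.

```bash
python3 -c "
from bench import job
print(job.hand_in())"
```

```text
the job is handed in; nothing more can be done
None
```

I tipped both transformers onto their backs, then pushed the stamped one (the one that stood on the right) flush and square against the rail; the other lies clear of it, the bystanders weren't moved, and I handed the job in at about 22 s.

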